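# Release and push off a terminal cover

### The arm

A 6-joint arm with a two-finger parallel gripper is mounted at the origin on the work surface. World frame = base frame: x ahead of the robot, y to its left, z up, the work surface at z = 0. Lengths are in m, angles in rad, forces in N, time in s.
With the tool pointing down it reaches from about 0.35 to 0.975 m from the base axis. Payload 4.9 kg.
Tool frame: the origin (TCP) lies on the centre line of the jaws, within the pads' length; the fingertips stand 14 mm ahead of it and the grasp point (between the pads) lies 5 mm behind it; z points along the fingers, y is the line along which they close (so a half turn about z gives the same grasp; the last joint's range is limited). The gripper opens to 85 mm and grips with 20 to 120 N. Pads are 22 mm wide; open, the fingers measure 114 mm over their backs; the gripper's body (76 mm by 85 mm) begins 54 mm behind the grasp point. The pads swing forward as they close: fully open they stand 13 mm farther back than shut.
Start: joints at [-1.387, 0.053, 1.613, -0, 1.476, -0.119], TCP at [0.186, -0.597, 0.207] pointing down, gripper open.
Joint ranges: [-3.01, 3.01], [-1.01, 2.22], [0.06, 2.58], [-1.02, 4.17], [0.09, 2.62], [-3.14, 3.14]. Speed limits (rad/s): [2.57, 2.57, 3.14, 3.14, 3.14, 3.14].

### API

Orientations are given as a unit quaternion [w, x, y, z].
In Python, from plant import * gives the robot as it stands.
- The arm moves only by the tool send_rows, never from a script. Its argument "steps" is a list of rows, each an object with "translation": the shift along the tool's x, y, z in cm, a list of three; "delta_rot": the turn, a rotation vector about the tool's x, y, z in rad, a list of three; "jaw": the finger opening in cm, from 0 to 8.54. In form: [{"translation": [dx, dy, dz], "delta_rot": [rx, ry, rz], "jaw": jaw}, ...]. A call has exactly 8 rows; each row is the pose to reach, as a shift and turn from the pose commanded when the call began, along the tool's axes at that moment; what a row does not reach only later rows make up. A row lasts 1/10 s, in which the tool goes at most 50 mm and 8.59 degrees, less where a joint would pass 70% of its speed; a pose out of reach is approached as far as the arm can. A call with a gripper value outside its range is refused whole. The fingers move at their own pace and stop on an object; the grip force is fixed at half the most. Time passes only in rows, so rows that repeat a pose let the fingers close, or fill a call up. It gives the time, the measured TCP pose, the force, the opening and the grip force at its end, in the units of the state.
- state(): the state, without advancing time (a new reading comes with each control period).
- grab_frame(name): name is "scene" or "top" or "wrist"; returns a dict with "pixels" (420x560x3 uint8, blue, green, red), "range_z" (420x560 float32, m along the optical axis (not along the pixel's ray), 0 where there is no reading), "fx", "fy", "cx", "cy" (pixels), "rvec" (rotation vector, rad) and "tvec" (3), from world to camera coordinates, as OpenCV has them. Camera axes: x right, y down, z forward; pixel columns grow to the right and rows downward; lengths in m; the calibration is good to about 2 mm. A picture is of the moment at which its call begins.
- job_done(): hands the job in; it is judged then, once.
The state is a dict: "time": time; "joint_pos": joint angles; "joint_vel": joint speeds; "joint_efforts": joint torques, N m; "tool_pos": TCP position; "tool_rot": TCP orientation; "contact_force": force on the tool from outside, world axes, zero at the start; "ft_torque": the same for the moment, N m; "gripper_width": opening from 0.0 (shut) to 1.0 (fully open); "grasp_force": force on a finger pad.
Only numpy, scipy, OpenCV 4.12 (cv2) and the standard library are available. Lean on these libraries where they do the work, as an engineer would, in place of code of your own. Each camera call takes 0.05 s, during which the arm holds its last target. There are 200 camera calls.

### The job

Open the moulded housing so that its terminals can be inspected: press the snap tab in front of the white cover fully down with a fingertip (it stays down), then push the cover from behind along its guides, over the tab, until it lies wholly on the metal rest beyond. Only press and push: do not lift the cover, and leave the bottle, tape roll and marker where they are.

Things in the scene. Friction and masses are not known exactly. Their poses are not given: they have to be found in the camera images.
- housing: Grey moulded housing on a metal nest plate, fixed to the bench; 270 x 130 mm. Origin on the bench under the middle of the cover's seat (plate from x -100 to 170 mm); +x is the way the cover slides off, z up. Flat deck 40 mm above the bench. Low side guides 6 mm high, inner faces at |y| 41.5 mm. Lips (12 mm above deck, |y| over 36 mm, x -37 to 15 mm) overhang the seated cover's flanges.
- behind (a point): Point on the bare deck behind the cover (housing x = -60 mm, y = 0, deck height 40 mm): free space for a finger between the deck's end at x = -85 mm and the cover's rear wall at about -31 mm. Two rear stops, 8 mm high, stand at the sides only (|y| over 36 mm, x -39 to -33 mm).
- rest (a point): Centre of the bare metal rest on which the cover must end (housing x = 113 mm, y = 0), level with the deck. The rest runs from housing x = 70 mm to an end stop 8 mm high at 157 mm; the 60 mm cover lies wholly on it with its origin at x = 100 to 127 mm.
- cover: Loose white plastic cover, about 90 g, 60 long (x) x 66 wide x 22 mm high, with side flanges 5 mm high (80 mm over all). Origin: centre of its underside, on the deck; axes as the housing's; seated at housing x -2 to 0 mm. A channel 38 mm wide, 6 mm high runs under it along x: its rear and front walls reach from 6 to 22 mm above the deck at the middle. It passes the tab only when that is down.
- tab (a joint): Snap tab travel, m: 0 = up, blocking the cover (0 to 1 mm at the start); 0.011 = fully down on its stop. It moves straight down, needs about 5 N all the way and stays where it is left (no return spring).
- tab_pad (a point): Where to press: on the top face of the grey snap tab, 24 mm ahead of the cover's front wall (tab 32 mm in x by 28 mm in y, housing x 32 to 64 mm, y = 0; this point at x = 54 mm). Its top is 14 mm above the deck when up and 3 mm above it when fully down. The point moves with the tab.
- bottle: Bystander: white bottle, 48 mm diameter, 130 mm tall, standing on the bench beside the housing. Origin at the centre of its base.
- tape_roll: Bystander: cardboard-brown tape roll lying flat, 72 mm diameter, 24 mm high. Origin at the centre of its underside.
- marker: Bystander: yellow marker pen with black cap, 120 mm long, 14 mm thick, lying on the bench. Origin at the centre of its underside.
Mind the look-alikes: they are no part of the job. What is shaped like the cover but red is not meant.

How it is judged:
By the outcome, as a careful person would: the job done as asked, in the order asked, and still so for the second after the job is handed in, with the robot touching nothing.
It also fails if it takes over 38 s, if anything falls off the work surface, if the arm or the gripper's body presses on something with over 40 N, if the wrist force passes 120 N, or if a joint passes its speed limit or range.

## Working session

There is one attempt and no reset: what is moved stays moved. The work goes in short steps, Python scripts to look and compute and a tool call to move; the robot and the scene stay as the last step left them, time stands still between calls to the robot, and variables do not carry over. Pictures are saved under pics/ and viewed, at most 10 in all, crops included, and the job is handed in when it is done.

Besides the shell and the picture viewer there is one more tool, called after ">>>" by a JSON object that holds its "name" and its "arguments". send_rows: Moves the arm, as the interface text tells. Its arguments: {"type":"object","properties":{"steps":{"type":"array","items":{"type":"object","properties":{"translation":{"type":"array","items":{"type":"number"}},"delta_rot":{"type":"array","items":{"type":"number"}},"jaw":{"type":"number"}}}}},"required":["steps"]}

```bash
mkdir -p pics; ls; cat > h.py <<'E'
from plant import *
import numpy as np, cv2
def cloud(f):
    z=f["range_z"]; v,u=np.indices(z.shape)
    P=np.stack([(u-f["cx"])/f["fx"]*z,(v-f["cy"])/f["fy"]*z,z],-1)
    R=cv2.Rodrigues(np.array(f["rvec"],float))[0]
    return (P-np.array(f["tvec"]).reshape(3))@R, z>0
E
python3 - <<'E'
from h import *
for n in ("top","scene"):
    f=grab_frame(n); cv2.imwrite(f"pics/{n}0.png",f["pixels"]); np.savez(n+"0.npz",**f)
print(state())
E
```

```text
pics
{'time': 0.1, 'joint_pos': array([-1.38698706e+00,  5.33062188e-02,  1.61415774e+00, -1.81548314e-05,
        1.47600570e+00, -1.18993256e-01]), 'joint_vel': array([-7.21358466e-04, -1.77979237e-03, -2.02750742e-03,  4.94493159e-04,
        8.77979049e-05,  3.52517884e-04]), 'joint_efforts': array([ 1.12944246e-03, -3.94892764e+01, -3.71365857e+01, -7.48937168e-05,
        3.77927048e-03, -8.01371556e-07]), 'tool_pos': array([ 0.18625915, -0.5959592 ,  0.20537584]), 'tool_rot': array([-9.37717568e-04,  9.88560139e-01,  1.50824305e-01, -3.94408025e-05]), 'contact_force': array([ 0.05325068, -0.27586842, -0.3733586 ]), 'ft_torque': array([ 0.0011726 ,  0.05715194, -0.0067482 ]), 'grasp_force': 0.0, 'gripper_width': 1.0033130334399707}
```

View pics/top0.png

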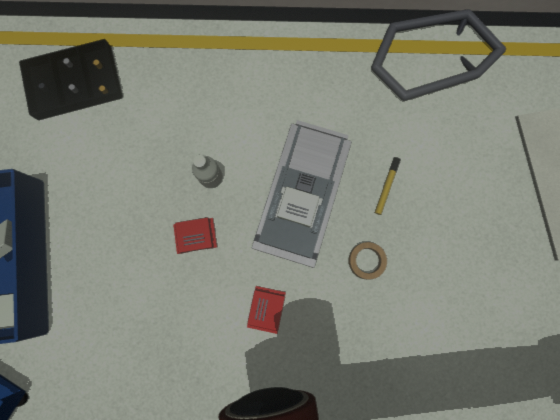

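View pics/scene0.png

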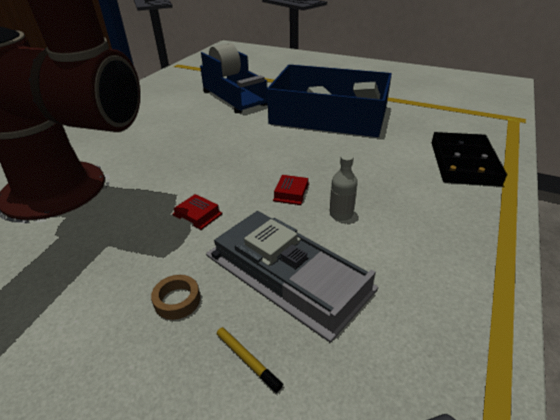

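The top view shows the housing with the white cover at (298,207), the tab at (305,182), and the rest around (318,150). Housing +x points up and slightly right. The bottle is at (207,170), the tape at (368,260), and the marker at (388,185).

```bash
python3 - <<'E'
from h import *
f=dict(np.load("top0.npz")); X,ok=cloud(f); px=f["pixels"].astype(int)
m=np.zeros(ok.shape,bool); m[110:280,240:362]=1
for r,c in [(300,350),(150,320),(182,305),(207,298),(240,285),(194,302)]: print(r if 0 else (c,r) ,)if 0 else None
for nm,(u,v) in dict(bench=(390,300),rest=(320,150),tab=(305,181),cover=(297,203),behind=(287,238),btl=(203,162),tape=(355,268)).items(): print(nm,X[v,u].round(4))
def rect(mask):
    n,l,s,_=cv2.connectedComponentsWithStats(mask.astype(np.uint8)); k=1+np.argmax(s[1:,4]); p=X[l==k]
    (c,d,a)=cv2.minAreaRect(p[:,:2].astype(np.float32)); print(np.round(c,4),np.round(d,4),a,len(p),np.median(p[:,2]).round(4))
z=X[...,2]
rect(m&ok&(z>.03)&(z<.2)); rect(m&ok&(z>.004)); rect(m&ok&(z>.056)&(z<.08))
print(np.histogram(z[m&ok],bins=np.arange(-.004,.08,.004)))
# white cover by colour
w=m&(px.min(-1)>170); rect(w); rect(w&(z>.05))
E
```

```text
bench [ 0.3648 -0.184   0.0007]
rest [ 0.6514 -0.0412  0.038 ]
tab [ 0.5849 -0.0122  0.0531]
cover [0.5409 0.0023 0.0593]
behind [0.4761 0.0193 0.0417]
btl [0.5972 0.17   0.1298]
tape [ 0.4239 -0.1125  0.023 ]
[ 0.5754 -0.0107] [0.1061 0.2508] 74.36419677734375 6996 0.0403
[ 0.5698 -0.0091] [0.13   0.2691] 74.31169891357422 8711 0.0395
[5.355e-01 3.000e-04] [0.0658 0.0603] 74.41166687011719 1111 0.0612
(array([8006, 3455, 1161,  492,   28,   65,  147,   86,    4,   66, 3123,
       1424,  624,  403,  242,  227,  845,   40,    0,    0]), array([-0.004,  0.   ,  0.004,  0.008,  0.012,  0.016,  0.02 ,  0.024,
        0.028,  0.032,  0.036,  0.04 ,  0.044,  0.048,  0.052,  0.056,
        0.06 ,  0.064,  0.068,  0.072,  0.076]))Traceback (most recent call last):
  File "<stdin>", line 13, in <module>
  File "<stdin>", line 7, in rect
    return _wrapfunc(a, 'argmax', axis=axis, out=out, **kwds)
    return bound(*args, **kwds)
ValueError: attempt to get argmax of an empty sequence
```

```bash
cat >> h.py <<'E'
from scipy.spatial.transform import Rotation as Ro
O=np.array([.5361,.0004,0]); yaw=np.deg2rad(-15.7)
HX=np.array([np.cos(yaw),np.sin(yaw),0]); HY=np.array([-np.sin(yaw),np.cos(yaw),0])
def hp(p): d=np.asarray(p)-O; return np.array([d@HX,d@HY,d[2]])
def goto(x,y,z):
    "housing target of TCP (m) -> translation cm, rotvec in tool axes"
    s=state(); q=s["tool_rot"]; R=Ro.from_quat([q[1],q[2],q[3],q[0]])
    T=O+x*HX+y*HY+[0,0,z]
    G=Ro.from_matrix(np.stack([HX,-HY,[0,0,-1]],1))
    print("t",s["time"],"tcp h-mm",(hp(s["tool_pos"])*1e3).round(1),"F",s["contact_force"].round(1),"w",round(s["gripper_width"],3))
    print("cm",(R.inv().apply(T-s["tool_pos"])*100).round(2),"rot",(R.inv()*G).as_rotvec().round(4))
E
```

>>> {"name": "send_rows", "arguments": {"steps": [{"translation": [3.5, -2.7, 0], "delta_rot": [0, 0, 0.07], "jaw": 0}, {"translation": [7, -5.4, 0], "delta_rot": [0, 0, 0.14], "jaw": 0}, {"translation": [10.5, -8.1, 0], "delta_rot": [0, 0, 0.21], "jaw": 0}, {"translation": [14, -10.8, 0], "delta_rot": [0, 0, 0.29], "jaw": 0}, {"translation": [17.5, -13.6, 0], "delta_rot": [0, 0, 0.36], "jaw": 0}, {"translation": [21, -16.4, 0], "delta_rot": [0, 0, 0.43], "jaw": 0}, {"translation": [24.5, -19.1, 0], "delta_rot": [0, 0, 0.5], "jaw": 0}, {"translation": [28, -21.8, 0], "delta_rot": [0, 0, 0.577], "jaw": 0}]}}

```text
time: 0.9
tool_pos: [0.3891, -0.3032, 0.2061]
tool_rot: [-0.0, 0.99, -0.138, -0.0]
contact_force: [1.3, 0.4, 0.0]
gripper_width: -0.002
grasp_force: 0.0
```

```bash
python3 -c "
from h import *
goto(.054,0,.15)"
```

```text
t 0.9 tcp h-mm [ -59.4 -332.   206.1] F [1.3 0.4 0. ] w -0.002
cm [ 11.22 -33.24   5.62] rot [-0.0002  0.0002 -0.0036]
```

>>> {"name": "send_rows", "arguments": {"steps": [{"translation": [1.4, -4.2, 0.5], "delta_rot": [0, 0, 0], "jaw": 0}, {"translation": [2.8, -8.4, 1.0], "delta_rot": [0, 0, 0], "jaw": 0}, {"translation": [4.2, -12.6, 1.6], "delta_rot": [0, 0, 0], "jaw": 0}, {"translation": [5.7, -16.8, 2.4], "delta_rot": [0, 0, 0], "jaw": 0}, {"translation": [7.1, -21, 3.2], "delta_rot": [0, 0, -0.004], "jaw": 0}, {"translation": [8.5, -25.2, 4.0], "delta_rot": [0, 0, -0.004], "jaw": 0}, {"translation": [9.9, -29.4, 4.8], "delta_rot": [0, 0, -0.004], "jaw": 0}, {"translation": [11.2, -33.2, 5.6], "delta_rot": [0, 0, -0.004], "jaw": 0}]}}

```text
time: 1.7
tool_pos: [0.5868, -0.0136, 0.1497]
tool_rot: [-0.0, 0.991, -0.134, -0.0]
contact_force: [0.2, -0.3, 0.5]
gripper_width: 0.001
grasp_force: 0.0
```

```bash
python3 -c "
from h import *
f=grab_frame('wrist'); cv2.imwrite('pics/w1.png',f['pixels']);np.savez('w1.npz',**f)
goto(.054,0,.075)"
```

```text
t 1.75 tcp h-mm [ 52.8   4.8 148. ] F [-2.6  2.7  0.9] w -0.002
cm [0.13 0.51 7.29] rot [-0.0039  0.0019  0.0078]
```

View pics/w1.png

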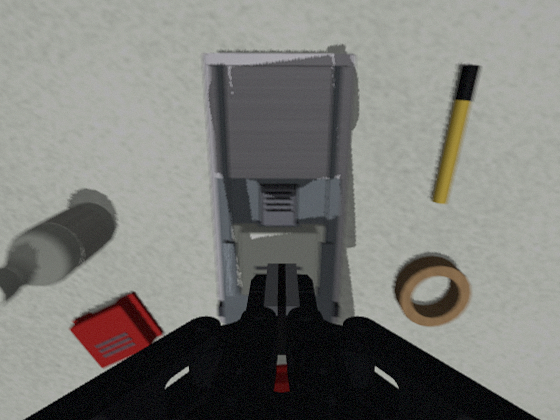

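The wrist view shows the tab at about (280,203) and the cover at (280,250) under the closed fingertips. The housing is aligned with the tool. The arm was still swinging a few mm, so I'll descend and settle above the tab.

>>> {"name": "send_rows", "arguments": {"steps": [{"translation": [0.1, 0, 2], "delta_rot": [0, 0, 0], "jaw": 0}, {"translation": [0.1, 0, 4], "delta_rot": [0, 0, 0], "jaw": 0}, {"translation": [0.1, 0, 6], "delta_rot": [0, 0, 0], "jaw": 0}, {"translation": [0.1, 0, 7], "delta_rot": [0, 0, 0], "jaw": 0}, {"translation": [0.1, 0, 7], "delta_rot": [0, 0, 0], "jaw": 0}, {"translation": [0.1, 0, 7], "delta_rot": [0, 0, 0], "jaw": 0}, {"translation": [0.1, 0, 7], "delta_rot": [0, 0, 0], "jaw": 0}, {"translation": [0.1, 0, 7], "delta_rot": [0, 0, 0], "jaw": 0}]}}

```text
time: 2.55
tool_pos: [0.5882, -0.0161, 0.0819]
tool_rot: [0.0, 0.991, -0.135, 0.001]
contact_force: [0.5, -0.7, -0.1]
gripper_width: 0.002
grasp_force: 0.0
```

```bash
python3 -c "
from h import *
goto(.054,0,.057)
f=grab_frame('wrist'); X,ok=cloud(f); z=X[...,2]
h=np.stack([(X-O)@HX,(X-O)@HY,z],-1); b=ok&(abs(h[...,1])<.012)
for lo,hi in [(.03,.043),(.043,.06),(.06,.07),(.07,.1)]:
  k=b&(h[...,0]>lo)&(h[...,0]<hi); print(lo,k.sum(),np.percentile(z[k],[10,50,90]).round(4) if k.any() else '')
"
```

```text
t 2.55 tcp h-mm [54.6 -1.8 81.9] F [ 0.5 -0.7 -0.1] w 0.002
cm [-0.07 -0.18  2.49] rot [-0.0003 -0.0023  0.0037]
0.03 394 [0.0516 0.0524 0.0535]
0.043 1856 [0.0521 0.1427 0.1574]
0.06 7286 [0.0532 0.152  0.186 ]
0.07 6086 [0.0392 0.1799 0.1921]
```

>>> {"name": "send_rows", "arguments": {"steps": [{"translation": [0, -0.15, 0.6], "delta_rot": [0, 0, 0], "jaw": 0}, {"translation": [0, -0.15, 1.2], "delta_rot": [0, 0, 0], "jaw": 0}, {"translation": [0, -0.15, 1.5], "delta_rot": [0, 0, 0], "jaw": 0}, {"translation": [0, -0.15, 1.7], "delta_rot": [0, 0, 0], "jaw": 0}, {"translation": [0, -0.15, 1.9], "delta_rot": [0, 0, 0], "jaw": 0}, {"translation": [0, -0.15, 2.1], "delta_rot": [0, 0, 0], "jaw": 0}, {"translation": [0, -0.15, 2.3], "delta_rot": [0, 0, 0], "jaw": 0}, {"translation": [0, -0.15, 2.4], "delta_rot": [0, 0, 0], "jaw": 0}]}}

```text
time: 3.4
tool_pos: [0.5876, -0.0145, 0.0563]
tool_rot: [0.0, 0.991, -0.135, -0.0]
contact_force: [-0.6, 0.8, -0.4]
gripper_width: -0.001
grasp_force: 0.0
```

```bash
python3 -c "
from h import *
goto(.054,0,.057)"
```

```text
t 3.4 tcp h-mm [53.7 -0.4 56.3] F [-0.6  0.8 -0.4] w -0.001
cm [ 0.03 -0.04 -0.07] rot [0.     0.0002 0.0039]
```

>>> {"name": "send_rows", "arguments": {"steps": [{"translation": [0, 0, 0.05], "delta_rot": [0, 0, 0], "jaw": 0}, {"translation": [0, 0, 0.1], "delta_rot": [0, 0, 0], "jaw": 0}, {"translation": [0, 0, 0.15], "delta_rot": [0, 0, 0], "jaw": 0}, {"translation": [0, 0, 0.2], "delta_rot": [0, 0, 0], "jaw": 0}, {"translation": [0, 0, 0.2], "delta_rot": [0, 0, 0], "jaw": 0}, {"translation": [0, 0, 0.2], "delta_rot": [0, 0, 0], "jaw": 0}, {"translation": [0, 0, 0.2], "delta_rot": [0, 0, 0], "jaw": 0}, {"translation": [0, 0, 0.2], "delta_rot": [0, 0, 0], "jaw": 0}]}}

```text
time: 4.2
tool_pos: [0.5877, -0.0145, 0.0546]
tool_rot: [-0.0, 0.991, -0.135, 0.0]
contact_force: [0.1, -0.3, 1.3]
gripper_width: -0.0
grasp_force: 0.0
```

```bash
python3 -c "
from h import *
goto(.054,0,.057)
f=grab_frame('scene'); cv2.imwrite('pics/s2.png',cv2.resize(f['pixels'][190:350,190:400],None,fx=3,fy=3))"
```

```text
t 4.2 tcp h-mm [53.7 -0.4 54.6] F [ 0.1 -0.3  1.3] w -0.0
cm [ 0.03 -0.04 -0.24] rot [-0.     -0.0001  0.0038]
```

View pics/s2.png

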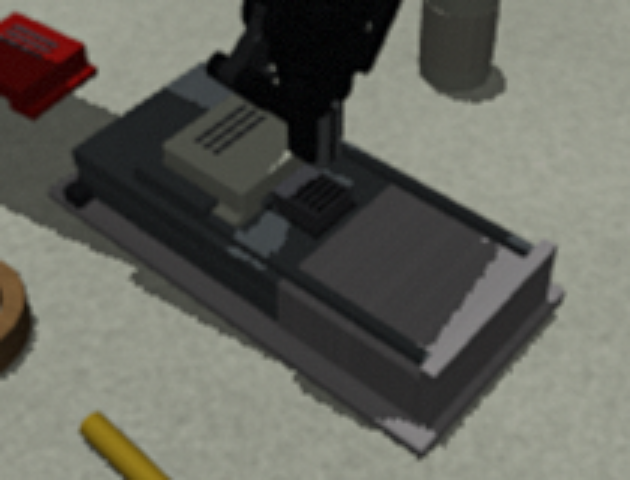

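The crop shows the fingertips ending at about (325,160), above or behind the tab at (315,195), which still looks up. I'll project the expected tip into the view to see where it really is.

```bash
python3 - <<'E'
from h import *
f=dict(np.load("scene0.npz"))
K=np.array([[f["fx"],0,f["cx"]],[0,f["fy"],f["cy"]],[0,0,1]])
def pr(x,y,z):
    p=cv2.projectPoints((O+x*HX+y*HY+[0,0,z]).reshape(1,3),f["rvec"].astype(float),f["tvec"].astype(float),K,None)[0].ravel(); return ((p-[190,190])*3).round()
print("tip",pr(.054,0,.041),"tabtop up",pr(.054,0,.054),"down",pr(.054,0,.043),"tcp",pr(.054,0,.055))
for c in [(.032,-.014),(.064,-.014),(.064,.014),(.032,.014)]: print(c,pr(*c,.054),pr(*c,.043))
# cloud check of the current scene
g=grab_frame("scene"); X,ok=cloud(g)
h=np.stack([(X-O)@HX,(X-O)@HY,X[...,2]],-1)
for (u,v) in [(315,195),(300,200),(330,195),(325,160),(310,155),(340,150),(325,140),(220,150)]:
    print((u,v),(h[190+v//3,190+u//3]*1e3).round(1))
E
```

```text
tip [315. 207.] tabtop up [315. 189.] down [315. 204.] tcp [315. 188.]
(0.032, -0.014) [266. 184.] [267. 199.]
(0.064, -0.014) [313. 213.] [313. 228.]
(0.064, 0.014) [347. 184.] [347. 198.]
(0.032, 0.014) [301. 157.] [301. 172.]
(315, 195) [54.9 -1.4 51.4]
(300, 200) [50.1 -7.8 50.9]
(330, 195) [60.4  4.3 50.5]
(325, 160) [64.9 -6.5 86.6]
(310, 155) [ 61.  -13.4  93.2]
(340, 150) [64.8  5.4 84.3]
(325, 140) [ 65.1  -7.1 101.2]
(220, 150) [  1.  -16.7  62. ]
```

```bash
python3 - <<'E'
from h import *
s=state(); print(s["time"],s["tool_pos"],s["joint_pos"].round(3),s["contact_force"])
g=grab_frame("scene"); X,ok=cloud(g)
h=np.stack([(X-O)@HX,(X-O)@HY,X[...,2]],-1)
for v in range(225,262,2): print(v,(h[v,296:306:3]*1e3).round(0).tolist(),g["pixels"][v,299])
cv2.imwrite('pics/s3.png',cv2.resize(g['pixels'][130:270,230:370],None,fx=4,fy=4,interpolation=cv2.INTER_NEAREST))
E
```

```text
4.3 [ 0.58772156 -0.0145261   0.05453745] [-0.151  0.107  1.822  0.     1.213  1.69 ] [-1.23938761 -0.23815541  0.32834405]
225 [[66.0, -12.0, 126.0], [68.0, -8.0, 125.0], [63.0, 5.0, 113.0], [-19.0, 117.0, -4.0]] [4 6 5]
227 [[66.0, -12.0, 122.0], [68.0, -9.0, 122.0], [64.0, 3.0, 111.0], [-15.0, 112.0, -4.0]] [19 17 17]
229 [[65.0, -12.0, 118.0], [65.0, -5.0, 114.0], [65.0, 2.0, 109.0], [-10.0, 107.0, -3.0]] [33 33 33]
231 [[61.0, -7.0, 108.0], [65.0, -5.0, 109.0], [65.0, 2.0, 105.0], [-6.0, 102.0, -2.0]] [35 34 31]
233 [[61.0, -7.0, 104.0], [65.0, -4.0, 105.0], [65.0, 2.0, 101.0], [-2.0, 97.0, -1.0]] [33 32 31]
235 [[61.0, -6.0, 100.0], [64.0, -4.0, 100.0], [65.0, 2.0, 97.0], [1.0, 93.0, -2.0]] [33 34 31]
237 [[61.0, -7.0, 97.0], [66.0, -6.0, 99.0], [66.0, 2.0, 94.0], [35.0, 49.0, 43.0]] [32 33 32]
239 [[61.0, -6.0, 92.0], [65.0, -5.0, 94.0], [65.0, 3.0, 88.0], [38.0, 45.0, 43.0]] [31 32 30]
241 [[61.0, -7.0, 89.0], [65.0, -4.0, 89.0], [64.0, 4.0, 83.0], [41.0, 42.0, 42.0]] [33 32 31]
243 [[61.0, -7.0, 85.0], [66.0, -5.0, 87.0], [36.0, 39.0, 37.0], [41.0, 42.0, 38.0]] [29 31 29]
24
[... 152 characters left out ...]
37.0], [47.0, 34.0, 38.0]] [62 59 54]
249 [[47.0, 11.0, 50.0], [51.0, 14.0, 51.0], [46.0, 27.0, 38.0], [49.0, 31.0, 37.0]] [28 26 26]
251 [[50.0, 7.0, 51.0], [54.0, 10.0, 51.0], [57.0, 13.0, 51.0], [53.0, 27.0, 38.0]] [22 21 22]
253 [[54.0, 3.0, 52.0], [57.0, 6.0, 52.0], [60.0, 10.0, 50.0], [63.0, 13.0, 50.0]] [12 10 11]
255 [[56.0, -1.0, 52.0], [59.0, 4.0, 50.0], [64.0, 5.0, 52.0], [65.0, 11.0, 49.0]] [25 23 22]
257 [[59.0, -4.0, 51.0], [62.0, 0.0, 50.0], [65.0, 4.0, 49.0], [66.0, 10.0, 46.0]] [11 11 10]
259 [[62.0, -7.0, 51.0], [65.0, -4.0, 51.0], [66.0, 3.0, 47.0], [66.0, 10.0, 41.0]] [30 27 26]
261 [[65.0, -11.0, 51.0], [66.0, -5.0, 48.0], [66.0, 3.0, 42.0], [67.0, 8.0, 39.0]] [21 20 18]
```

View pics/s3.png

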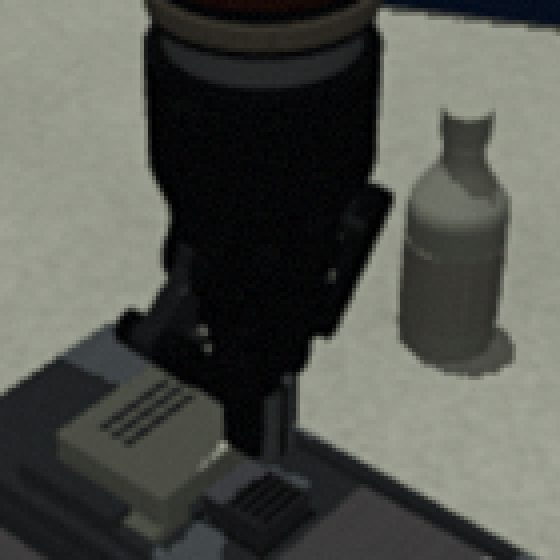

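```bash
python3 - <<'E'
from h import *
for n in ("scene","wrist"):
    g=grab_frame(n); X,ok=cloud(g)
    h=np.stack([(X-O)@HX,(X-O)@HY,X[...,2]],-1)*1e3
    k=ok&(abs(h[...,0]-54)<90)&(abs(h[...,1])<110)&(h[...,2]>68)&(h[...,2]<220)
    p=h[k]; print(n,k.sum())
    for y in range(-110,110,20):
        q=p[(p[:,1]>=y)&(p[:,1]<y+20)]
        if len(q): i=q[:,2].argmin(); print(y,len(q),"lowest",q[i].round(0),"5pct",np.percentile(q[:,2],2).round(0))
E
```

```text
scene 2949
-70 226 lowest [ 63. -51. 149.] 5pct 152.0
-50 784 lowest [ 66. -31. 125.] 5pct 134.0
-30 879 lowest [ 58. -12.  84.] 5pct 90.0
-10 610 lowest [59. -6. 77.] 5pct 82.0
10 185 lowest [59. 15. 87.] 5pct 95.0
30 201 lowest [ 66.  31. 127.] 5pct 130.0
50 64 lowest [ 66.  50. 153.] 5pct 154.0
wrist 37726
-70 1062 lowest [ 65. -51. 149.] 5pct 152.0
-50 6912 lowest [ 65. -30. 124.] 5pct 131.0
-30 6224 lowest [ 61. -11.  85.] 5pct 97.0
-10 9896 lowest [64.  4. 81.] 5pct 88.0
10 6090 lowest [61. 11. 85.] 5pct 102.0
30 6680 lowest [ 66.  30. 125.] 5pct 131.0
50 862 lowest [ 65.  50. 150.] 5pct 153.0
```

Both views put the closed fingertips at z ≈ 0.079, which is 24 mm above the reported TCP, so the tip offset isn't what was stated. That fits the zero force. I'll continue down with force feedback, expecting contact near TCP z ≈ 0.028 and the stop near 0.018.

>>> {"name": "send_rows", "arguments": {"steps": [{"translation": [0, 0, 0.6], "delta_rot": [0, 0, 0], "jaw": 0}, {"translation": [0, 0, 1.2], "delta_rot": [0, 0, 0], "jaw": 0}, {"translation": [0, 0, 1.7], "delta_rot": [0, 0, 0], "jaw": 0}, {"translation": [0, 0, 2.1], "delta_rot": [0, 0, 0], "jaw": 0}, {"translation": [0, 0, 2.4], "delta_rot": [0, 0, 0], "jaw": 0}, {"translation": [0, 0, 2.6], "delta_rot": [0, 0, 0], "jaw": 0}, {"translation": [0, 0, 2.8], "delta_rot": [0, 0, 0], "jaw": 0}, {"translation": [0, 0, 3.0], "delta_rot": [0, 0, 0], "jaw": 0}]}}

```text
time: 5.25
tool_pos: [0.5875, -0.0145, 0.025]
tool_rot: [0.0, 0.991, -0.135, -0.0]
contact_force: [-4.5, -0.0, 4.9]
gripper_width: -0.002
grasp_force: 2.5
```

```bash
python3 -c "
from h import *
goto(.054,0,.0185)"
```

```text
t 5.25 tcp h-mm [53.5 -0.4 25. ] F [-4.5 -0.   4.9] w -0.002
cm [ 0.05 -0.04  0.65] rot [0.0002 0.0008 0.0039]
```

>>> {"name": "send_rows", "arguments": {"steps": [{"translation": [0, 0, 0.1], "delta_rot": [0, 0, 0], "jaw": 0}, {"translation": [0, 0, 0.2], "delta_rot": [0, 0, 0], "jaw": 0}, {"translation": [0, 0, 0.3], "delta_rot": [0, 0, 0], "jaw": 0}, {"translation": [0, 0, 0.4], "delta_rot": [0, 0, 0], "jaw": 0}, {"translation": [0, 0, 0.5], "delta_rot": [0, 0, 0], "jaw": 0}, {"translation": [0, 0, 0.6], "delta_rot": [0, 0, 0], "jaw": 0}, {"translation": [0, 0, 0.65], "delta_rot": [0, 0, 0], "jaw": 0}, {"translation": [0, 0, 0.7], "delta_rot": [0, 0, 0], "jaw": 0}]}}

```text
time: 6.05
tool_pos: [0.5877, -0.0145, 0.0182]
tool_rot: [0.0, 0.991, -0.135, -0.0]
contact_force: [-6.4, 0.6, 11.8]
gripper_width: 0.0
grasp_force: 5.7
```

>>> {"name": "send_rows", "arguments": {"steps": [{"translation": [0, 0, 0.03], "delta_rot": [0, 0, 0], "jaw": 0}, {"translation": [0, 0, 0.06], "delta_rot": [0, 0, 0], "jaw": 0}, {"translation": [0, 0, 0.08], "delta_rot": [0, 0, 0], "jaw": 0}, {"translation": [0, 0, 0.1], "delta_rot": [0, 0, 0], "jaw": 0}, {"translation": [0, 0, 0.12], "delta_rot": [0, 0, 0], "jaw": 0}, {"translation": [0, 0, 0.12], "delta_rot": [0, 0, 0], "jaw": 0}, {"translation": [0, 0, 0.12], "delta_rot": [0, 0, 0], "jaw": 0}, {"translation": [0, 0, 0.12], "delta_rot": [0, 0, 0], "jaw": 0}]}}

```text
time: 6.85
tool_pos: [0.5877, -0.0145, 0.0181]
tool_rot: [0.0, 0.991, -0.135, -0.001]
contact_force: [-9.5, 0.4, 15.9]
gripper_width: 0.0
grasp_force: 7.6
```

The TCP stopped at 0.018 while force rose to 16 N, so the tab is on its stop. Next I'll lift and go behind the cover.

>>> {"name": "send_rows", "arguments": {"steps": [{"translation": [0, 0, -2], "delta_rot": [0, 0, 0], "jaw": 0}, {"translation": [0, 0, -5], "delta_rot": [0, 0, 0], "jaw": 0}, {"translation": [-1.5, 0, -7.5], "delta_rot": [0, 0, 0], "jaw": 0}, {"translation": [-4.5, 0, -7.5], "delta_rot": [0, 0, 0], "jaw": 0}, {"translation": [-8, 0, -7.5], "delta_rot": [0, 0, 0], "jaw": 0}, {"translation": [-10.5, 0, -7.5], "delta_rot": [0, 0, 0], "jaw": 0}, {"translation": [-11.4, 0, -7.5], "delta_rot": [0, 0, 0], "jaw": 0}, {"translation": [-11.4, 0, -7.5], "delta_rot": [0, 0, 0], "jaw": 0}]}}

```text
time: 7.65
tool_pos: [0.4777, 0.0161, 0.091]
tool_rot: [-0.0, 0.991, -0.135, 0.001]
contact_force: [0.1, 0.0, 0.2]
gripper_width: 0.003
grasp_force: 0.0
```

```bash
python3 - <<'E'
from h import *
g=grab_frame("scene"); X,ok=cloud(g); h=np.stack([(X-O)@HX,(X-O)@HY,X[...,2]],-1)*1e3
def med(x0,x1,y,z0,z1):
    k=ok&(h[...,0]>x0)&(h[...,0]<x1)&(abs(h[...,1])<y)&(h[...,2]>z0)&(h[...,2]<z1); print(k.sum(),np.median(h[k],0).round(1), np.percentile(h[k][:,0],[2,98]).round(1))
med(36,62,11,30,70); med(-60,60,25,58,68); med(80,145,30,30,60); med(-75,-40,30,30,60)
goto(-.060,0,.0235)
E
```

```text
153 [49.3 -0.2 40.8] [37.6 61.1]
745 [ 3.6 -0.6 59.7] [-26.6  30.6]
1272 [113.8  -1.3  37.8] [ 81.6 143.8]
381 [-60.1  -2.5  37.6] [-74.3 -45.6]
t 7.7 tcp h-mm [-59.5  -0.7  91.5] F [ 1.  -0.2 -0.6] w 0.004
cm [-0.07 -0.07  6.8 ] rot [-0.0003 -0.0021  0.0039]
```

The tab is 3 mm above the deck, so fully down, and the cover is still seated. Next I'll descend behind it.

>>> {"name": "send_rows", "arguments": {"steps": [{"translation": [-0.1, -0.05, 1.5], "delta_rot": [0, 0, 0.004], "jaw": 0}, {"translation": [-0.1, -0.05, 3], "delta_rot": [0, 0, 0.004], "jaw": 0}, {"translation": [-0.1, -0.05, 4.5], "delta_rot": [0, 0, 0.004], "jaw": 0}, {"translation": [-0.1, -0.05, 5.5], "delta_rot": [0, 0, 0.004], "jaw": 0}, {"translation": [-0.1, -0.05, 6.3], "delta_rot": [0, 0, 0.004], "jaw": 0}, {"translation": [-0.1, -0.05, 6.7], "delta_rot": [0, 0, 0.004], "jaw": 0}, {"translation": [-0.1, -0.05, 6.7], "delta_rot": [0, 0, 0.004], "jaw": 0}, {"translation": [-0.1, -0.05, 6.7], "delta_rot": [0, 0, 0.004], "jaw": 0}]}}

```text
time: 8.5
tool_pos: [0.4775, 0.0166, 0.0247]
tool_rot: [-0.0, 0.991, -0.137, 0.0]
contact_force: [0.6, -0.6, 0.1]
gripper_width: 0.001
grasp_force: 0.0
```

```bash
python3 - <<'E'
from h import *
goto(-.045,0,.0235)
E
```

```text
t 8.5 tcp h-mm [-60.8  -0.3  24.7] F [ 0.6 -0.6  0.1] w 0.001
cm [ 1.58 -0.03  0.13] rot [-0.0001 -0.0009 -0.0002]
```

>>> {"name": "send_rows", "arguments": {"steps": [{"translation": [0.7, 0, 0.1], "delta_rot": [0, 0, 0], "jaw": 0}, {"translation": [1.3, 0, 0.1], "delta_rot": [0, 0, 0], "jaw": 0}, {"translation": [1.7, 0, 0.1], "delta_rot": [0, 0, 0], "jaw": 0}, {"translation": [2.1, 0, 0.1], "delta_rot": [0, 0, 0], "jaw": 0}, {"translation": [2.5, 0, 0.1], "delta_rot": [0, 0, 0], "jaw": 0}, {"translation": [2.9, 0, 0.1], "delta_rot": [0, 0, 0], "jaw": 0}, {"translation": [3.3, 0, 0.1], "delta_rot": [0, 0, 0], "jaw": 0}, {"translation": [3.7, 0, 0.1], "delta_rot": [0, 0, 0], "jaw": 0}]}}

```text
time: 9.3
tool_pos: [0.5129, 0.0066, 0.0232]
tool_rot: [0.0, 0.991, -0.137, -0.0]
contact_force: [-1.5, 0.1, 1.1]
gripper_width: 0.001
grasp_force: 0.5
```

```bash
cat >> h.py <<'E'
def cover():
    g=grab_frame("scene"); X,ok=cloud(g); h=np.stack([(X-O)@HX,(X-O)@HY,X[...,2]],-1)*1e3
    px=g["pixels"].astype(int)
    k=ok&(abs(h[...,1])<28)&(h[...,2]>56)&(h[...,2]<66)&(px.min(-1)>60)&(h[...,0]>-40)&(h[...,0]<160)
    print("cover top",k.sum(),np.median(h[k],0).round(1),"x",np.percentile(h[k][:,0],[1,99]).round(1),"y",np.percentile(h[k][:,1],[2,98]).round(1),"z",np.percentile(h[k][:,2],[5,95]).round(1))
    return g
E
python3 -c "
from h import *
cover(); goto(.072,0,.0235)"
```

```text
cover top 682 [23.8 -1.7 59.6] x [-12.2  46. ] y [-26.8  27. ] z [58.4 60.8]
t 9.35 tcp h-mm [-23.4  -0.4  23.4] F [-0.5 -0.  -0.4] w -0.001
cm [ 9.54 -0.04 -0.  ] rot [-0.     -0.0008 -0.0004]
```

The cover slides at under 2 N, with its origin at about 17 mm. Continuing.

>>> {"name": "send_rows", "arguments": {"steps": [{"translation": [0.4, 0, 0], "delta_rot": [0, 0, 0], "jaw": 0}, {"translation": [1.0, 0, 0], "delta_rot": [0, 0, 0], "jaw": 0}, {"translation": [1.7, 0, 0], "delta_rot": [0, 0, 0], "jaw": 0}, {"translation": [2.4, 0, 0], "delta_rot": [0, 0, 0], "jaw": 0}, {"translation": [3.1, 0, 0], "delta_rot": [0, 0, 0], "jaw": 0}, {"translation": [3.8, 0, 0], "delta_rot": [0, 0, 0], "jaw": 0}, {"translation": [4.4, 0, 0], "delta_rot": [0, 0, 0], "jaw": 0}, {"translation": [4.7, 0, 0], "delta_rot": [0, 0, 0], "jaw": 0}]}}

```text
time: 10.15
tool_pos: [0.5585, -0.0063, 0.0234]
tool_rot: [-0.0, 0.991, -0.137, 0.0]
contact_force: [-1.5, -0.3, 0.8]
gripper_width: -0.001
grasp_force: 0.6
```

```bash
python3 -c "
from h import *
cover(); goto(.072,0,.0235)"
```

```text
cover top 798 [71.1 -2.  59.7] x [35.7 93.3] y [-27.3  26.9] z [58.4 60.9]
t 10.2 tcp h-mm [23.7 -0.4 23.5] F [-0.1 -0.1 -0.1] w 0.004
cm [ 4.83 -0.04  0.  ] rot [-0.     -0.0007 -0.0004]
```

>>> {"name": "send_rows", "arguments": {"steps": [{"translation": [0.4, 0, 0], "delta_rot": [0, 0, 0], "jaw": 0}, {"translation": [1.0, 0, 0], "delta_rot": [0, 0, 0], "jaw": 0}, {"translation": [1.7, 0, 0], "delta_rot": [0, 0, 0], "jaw": 0}, {"translation": [2.4, 0, 0], "delta_rot": [0, 0, 0], "jaw": 0}, {"translation": [3.1, 0, 0], "delta_rot": [0, 0, 0], "jaw": 0}, {"translation": [3.8, 0, 0], "delta_rot": [0, 0, 0], "jaw": 0}, {"translation": [4.4, 0, 0], "delta_rot": [0, 0, 0], "jaw": 0}, {"translation": [4.8, 0, 0], "delta_rot": [0, 0, 0], "jaw": 0}]}}

```text
time: 11.0
tool_pos: [0.6047, -0.0193, 0.0234]
tool_rot: [-0.0, 0.991, -0.137, 0.0]
contact_force: [-0.8, 0.4, 0.3]
gripper_width: -0.0
grasp_force: 0.6
```

```bash
python3 -c "
from h import *
cover(); goto(.072,0,.0235)"
```

```text
cover top 911 [118.4  -1.6  59.7] x [ 83.3 141. ] y [-27.1  27.1] z [58.5 61. ]
t 11.05 tcp h-mm [71.8 -0.4 23.5] F [-1.7  0.   1.1] w -0.004
cm [ 0.02 -0.04 -0.  ] rot [-0.     -0.0008 -0.0003]
```

The cover's origin is at about 112 mm, within 100–127. Now I'll back off and lift clear.

>>> {"name": "send_rows", "arguments": {"steps": [{"translation": [-0.8, 0, 0], "delta_rot": [0, 0, 0], "jaw": 0}, {"translation": [-2, 0, -0.2], "delta_rot": [0, 0, 0], "jaw": 0}, {"translation": [-3.5, 0, -2], "delta_rot": [0, 0, 0], "jaw": 0}, {"translation": [-5.5, 0, -5], "delta_rot": [0, 0, 0], "jaw": 0}, {"translation": [-8, 0, -9], "delta_rot": [0, 0, 0], "jaw": 0}, {"translation": [-11, 0, -12], "delta_rot": [0, 0, 0], "jaw": 0}, {"translation": [-12, 0, -13], "delta_rot": [0, 0, 0], "jaw": 0}, {"translation": [-12, 0, -13], "delta_rot": [0, 0, 0], "jaw": 0}]}}

```text
time: 11.85
tool_pos: [0.4882, 0.0139, 0.1557]
tool_rot: [-0.0, 0.991, -0.136, 0.002]
contact_force: [0.5, -0.4, -0.2]
gripper_width: 0.002
grasp_force: 0.0
```

```bash
python3 -c "
from h import *
g=cover(); cv2.imwrite('pics/s9.png',g['pixels'])
X,ok=cloud(g); h=np.stack([(X-O)@HX,(X-O)@HY,X[...,2]],-1)*1e3
k=ok&(h[...,0]>36)&(h[...,0]<62)&(abs(h[...,1])<11)&(h[...,2]<70); print(np.median(h[k],0)); goto(.05,0,.15)"
```

```text
cover top 1060 [115.6  -1.4  59.8] x [ 84.5 142.2] y [-27.1  26.9] z [58.6 61. ]
[49.14229268  0.0903129  40.87924204]
t 11.9 tcp h-mm [-49.8  -0.2 154. ] F [ 0.2 -0.6 -0.4] w -0.0
cm [ 9.98 -0.01  0.43] rot [-0.0003 -0.0025  0.0004]
```

View pics/s9.png

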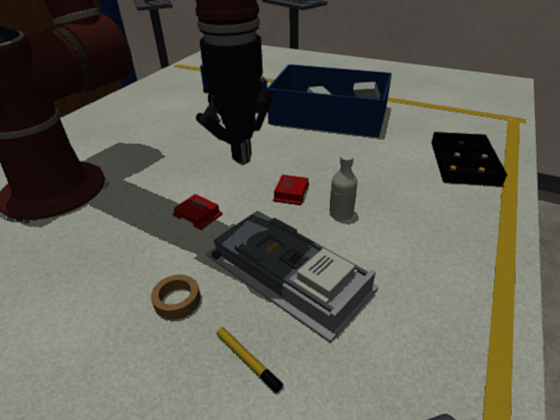

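The cover lies flat on the rest at (328,270), with its origin at about 113 mm. The terminals are exposed at (272,246), the tab is down, the bystanders haven't moved, and the arm is clear.

```bash
python3 -c "
from plant import *
print(job_done())"
```

```text
the job is handed in; nothing more can be done
None
```

The housing is open and the job is handed in: the tab is fully down, the cover lies wholly on the metal rest (origin at about 113 mm), the bottle, tape roll and marker weren't moved, and the arm is clear, at about 12 s of the 38 s limit.

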